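Right the fallen spring stop post against the backstop and test its plunger

TASK

The spring stop post has fallen over on the bench. Stand it upright on its square foot with one flat of the foot up against the face of the backstop, then, with the post standing there, push its bumper head all the way down to its stop and let it spring back up. Press the head no harder than it takes to reach the stop, and leave the coupon, the hammer head and the two die pins where they are.

Things in the scene. Friction and masses are not known exactly. Their poses are not given: they have to be found in the camera images.
- post_mid (a point): Spring stop post, loose, about 0.55 kg, bottom-heavy, 160 mm long; this point is on its axis half-way up; z points from foot to head, x and y are square to the foot's flats. From the foot's underside: square steel foot 76 x 76 x 14 mm, plain round barrel 54 mm thick from 14 to 115 mm, stem 24 mm thick to 138 mm, round black rubber bumper head 54 mm wide to 160 mm.
- post_foot (a point): Centre of the underside of the post's foot (axes as post_mid). The post starts lying on a flat of the foot and the rim of the head (axis dips 4 degrees), head roughly towards the backstop. Gripped on the barrel from above it can turn between the pads, so pushing its head against the backstop swings it upright.
- bumper_top (a point): Centre of the top face of the bumper head; 160 mm above the bench when the post stands and the head is up.
- bumper (a joint): Travel of the bumper head into the post, m: 0 is up (at rest), 0.015 is down on its stop. A spring pushes it back up: about 6 N to start it, 12 N at the stop.
- backstop: The backstop, a dark steel angle plate bolted to the bench: an upright wall 260 mm long (along its y), 165 mm high and 18 mm thick, with a foot plate behind it. Its origin lies at bench level at the middle of the working face; the face is the plane x = 0 of its frame, looks to its -x, and its z is up. The post lies on its -x side.
- coupon: Bystander: bent aluminium test coupon, an L of 90 x 50 mm with one leg 60 mm up; origin under its middle.
- hammer_head: Bystander: hammer head with two round copper faces, 110 mm long, 54 mm across; origin under its middle.
- pin_a: Bystander: zinc-plated die pin standing on its flange, 42 mm across the flange, 28 mm shank, 90 mm tall; origin under its middle.
- pin_b: Bystander: a second die pin, the same as pin_a.
Things that resemble listed ones, but are neither listed nor needed, are in the scene too. Leave any green or yellow look-alike of the part that bears post_mid alone.

How it is judged (in metres and radians):
On the way, in this order (a step that is already met when the one before it is completed fails the run):
1. the post stands upright on its foot, a flat of the foot against the backstop, bumper head up (angle between post_mid's own z axis and vertical below 0.06 rad and height (world z) of post_mid between 0.07 and 0.084 m and x of post_mid in the frame of backstop between -0.047 and 0 m and y of post_mid in the frame of backstop between -0.12 and 0.12 m and (angle between the x axis of post_mid and the x axis of backstop, either way round below 0.15 rad or angle between the y axis of post_mid and the x axis of backstop, either way round below 0.15 rad) and value of joint bumper below 0.003 m), for 0.3 s.
2. the bumper head is pushed down to its stop while the post stands there (value of joint bumper above 0.0135 m and angle between post_mid's own z axis and vertical below 0.1 rad and x of post_mid in the frame of backstop above -0.05 m), for 0.15 s.
At the end, for the whole second after the job is handed in: The post stands upright (within 0.06 rad) on the bench on its foot, in front of the backstop's face and not past its ends, a flat of the foot against the face (gap under 9 mm, parallel within 0.15 rad), bumper head up again (within 3 mm) (all of step 1); the robot touches nothing.
It fails at once if the bumper head is leaned on hard with the fingers (over 60 N) (contact force between the fingers and bumper above 60 N).
It fails at once if a bystander is moved by more than 25 mm (distance of any of coupon, hammer_head, pin_a, pin_b from where it was at the start of the episode above 0.025 m).
It also fails if it takes over 69 s, if anything falls off the work surface, if the arm or the gripper's body presses on something with over 40 N, if the wrist force passes 120 N, or if a joint passes its speed limit or range.

ROBOT

A 7-joint arm with a two-finger parallel gripper is mounted at the origin on the work surface. World frame = base frame: x ahead of the robot, y to its left, z up, the work surface at z = 0. Lengths are in m, angles in degrees, forces in N, time in s.
With the tool pointing down it reaches from about 0.375 to 0.925 m from the base axis. Payload 3.1 kg.
Tool frame: the origin (TCP) lies midway between the tips of the shut fingers; the grasp point (between the pads) lies 19 mm behind it (r.grip_point_offset is the x of the grasp point in the tool frame, in m); x points along the fingers, y is the direction in which the jaws open and shut, and the axes are right-handed (so a half turn about x gives the same grasp; the last joint's range is limited). The gripper opens to 85 mm and grips with 20 to 120 N. Pads are 22 mm wide; open, the fingers measure 114 mm over their backs; the gripper's body (76 mm by 85 mm) begins 54 mm behind the grasp point. The pads swing forward as they close: fully open they stand 13 mm farther back than shut.
Start: joints at [67.506, 21.939, 2.515, 91.553, -1.026, 66.532, -2.859], TCP at [0.189, -0.622, 0.231] pointing down, gripper open.
Joint ranges: [-149.38, 149.38], [-23.57, 123.04], [-84.95, 90], [0, 143.3], [-89.99, 269.99], [3.08, 112.72], [-163.45, 163.45]. Speed limits (degrees/s): [159.86, 159.86, 180, 180, 180, 180, 180].

INTERFACE

Orientations are given as [roll, pitch, yaw] about the fixed x, y, z axes, in that order (R = Rz(yaw) Ry(pitch) Rx(roll)).
In Python, from workcell import r gives the robot as it stands. The module is installed in compiled form; this text tells all that it offers. Calls block until the motion is done:
- r.goto(position, orientation): joint-space move of the TCP to a pose.
- r.move_linear(position, rotation=None, speed=0.15): straight line of the TCP; rotation=None keeps the orientation; speed is the mean speed in m/s.
- r.move_j(angles): joint-space move.
- r.open_gripper() and r.gripper_close(grasp_force=None): open the fingers fully, or close them until they stop; grasp_force is the grip in N (None keeps the last).
- r.hold(seconds).
- r.inverse_kinematics(position, orientation): joint angles nearest the present ones, or None.
- r.grab_frame(name): name is "scene" or "top" or "wrist"; returns the picture (384x512x3 uint8, red, green, blue); there is no depth.
- r.get_calibration(name): a dict with "intrinsics" (3x3 intrinsics, pixels), "dist" ([k1, k2, p1, p2, k3] as OpenCV has them; the pictures are not rectified), "origin" and "attitude" of the camera in the world; the wrist camera has in their place "tool_from_camera" (4x4, takes a point from camera to tool coordinates, whose origin is the TCP and whose axes are the tool frame's). Camera axes: x right, y up, looking along -z (the intrinsics and any distortion apply to the point x, -y, -z); pixel columns grow to the right and rows downward; lengths in m; the calibration is good to about 2 mm. A picture is of the moment at which its call begins: read the wrist's pose just before it. get_calibration takes no time and is no camera call.
A pose or a line that the arm cannot do raises r.Unreachable and nothing moves.
- r.finish_job(): hands the job in, once; it reports no verdict.
Readings, each from a call of its own:
- r.read_clock(): time.
- r.read_q(): joint angles.
- r.read_dq(): joint speeds.
- r.read_tau(): joint torques, N m.
- r.read_position(): TCP position.
- r.read_eef_rot(): TCP orientation.
- r.read_wrist_force(): force on the tool from outside, world axes, zero at the start.
- r.read_ft_torque(): the same for the moment, N m.
- r.read_finger_gap(): finger opening in m.
Only numpy, scipy, OpenCV 4.12 (cv2) and the standard library are available. Lean on these libraries where they do the work, as an engineer would, in place of code of your own. Each camera call takes 0.05 s, during which the arm holds its last target. There are 200 camera calls.

## Working session

There is one attempt and no reset: what is moved stays moved. The work goes in short steps, each a Python script; the robot and the scene stay as the last script left them, time stands still between calls to the robot, and variables do not carry over. Pictures are saved under pics/ and viewed, about 8 in all and at most 12, crops included, and the job is handed in when it is done.

```bash
mkdir -p pics; python3 - <<'E'
from workcell import r
import cv2
for n in("scene","top"):
    im=r.grab_frame(n); cv2.imwrite(f"pics/{n}0.png",cv2.resize(im[:,:,::-1],(800,600)))
    c=r.get_calibration(n); print(n,c)
print(r.get_calibration("wrist")); print(r.read_eef_rot(),r.read_clock(),r.grip_point_offset)
E
```

```text
scene {'intrinsics': array([[487.49567281,   0.        , 253.22490152],
       [  0.        , 487.49567281, 195.23045011],
       [  0.        ,   0.        ,   1.        ]]), 'dist': array([0.03493575, 0.        , 0.        , 0.        , 0.        ]), 'origin': array([1.41627306, 0.28636838, 1.3097837 ]), 'attitude': array([ 33.59135618,   0.42056252, 109.21050582])}
top {'intrinsics': array([[381.74792613,   0.        , 255.30424852],
       [  0.        , 381.74792613, 189.00977924],
       [  0.        ,   0.        ,   1.        ]]), 'dist': array([-0.03352159,  0.        ,  0.        ,  0.        ,  0.        ]), 'origin': array([0.51183638, 0.0138081 , 1.24347077]), 'attitude': array([  7.18861118,   0.29305433, -88.93784669])}
{'intrinsics': array([[287.48488389,   0.        , 251.99944139],
       [  0.        , 287.48488389, 189.39197494],
       [  0.        ,   0.        ,   1.        ]]), 'dist': array([-0.0585544,  0.       ,  0.       ,  0.       ,  0.       ]), 'tool_from_camera': array([[-1.32400916e-03,  2.96110199e-01, -9.55152866e-01,
        -1.43494339e-01],
       [ 9.99999123e-01,  3.79611845e-04, -1.26848916e-03,
        -3.61019526e-04],
       [-1.30252374e-05, -9.55153708e-01, -2.96110442e-01,
        -7.58489609e-02],
       [ 0.00000000e+00,  0.00000000e+00,  0.00000000e+00,
         1.00000000e+00]])}
[-86.41746937  89.86211876 110.47739639] 0.1 -0.0187
```

View pics/top0.png

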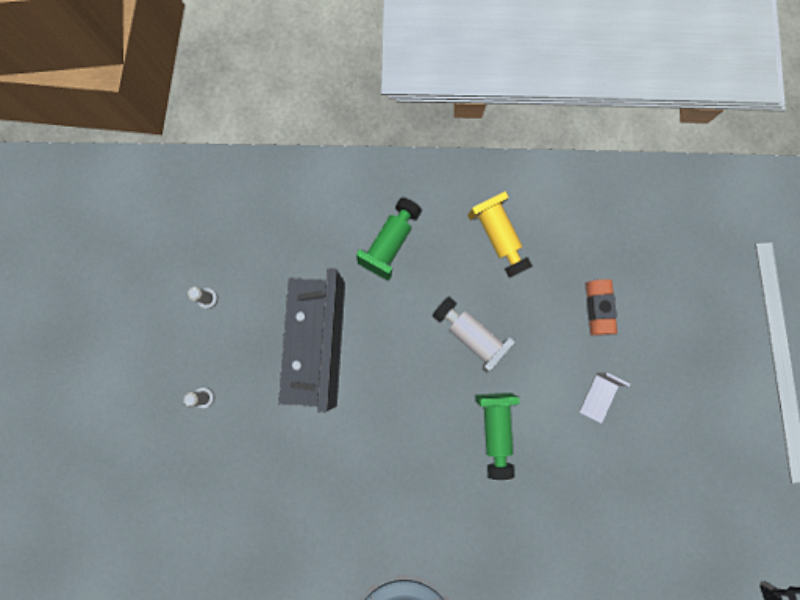

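View pics/scene0.png

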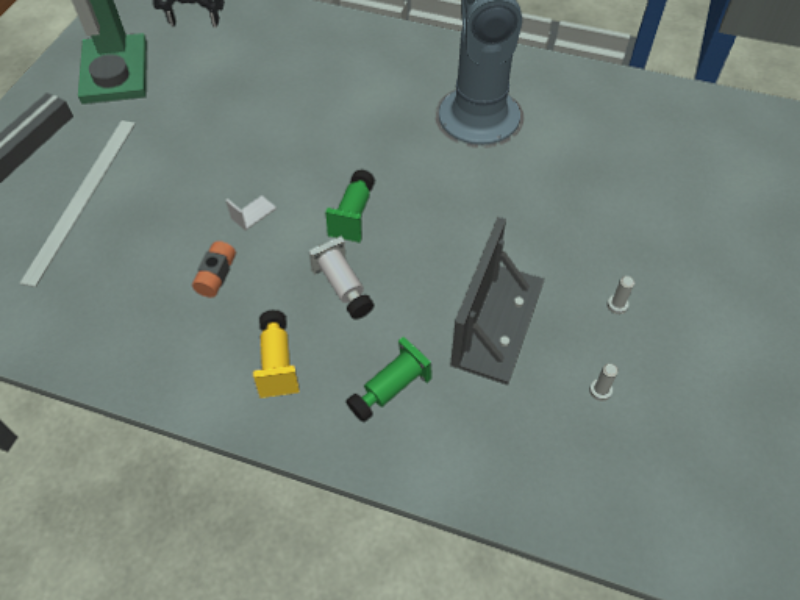

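```bash
python3 - <<'E'
import cv2
from workcell import r
for n,(x,y) in dict(top=(175,150),scene=(190,120)).items():
    im=r.grab_frame(n)[y:y+135,x:x+178,::-1]
    im=cv2.convertScaleAbs(im,alpha=1.6,beta=20)
    cv2.imwrite(f"pics/{n}1.png",cv2.resize(im,None,fx=4.4,fy=4.4,interpolation=cv2.INTER_CUBIC))
E
```

```text
(no output)
```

View pics/top1.png

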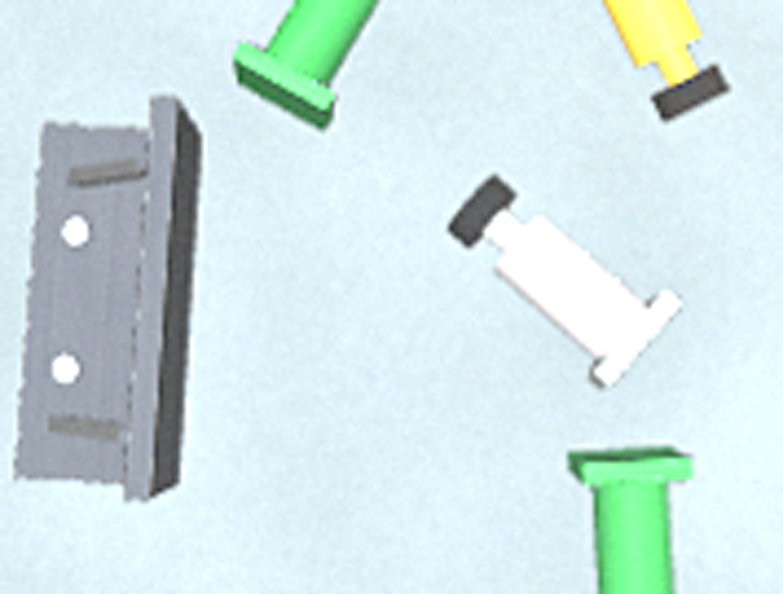

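View pics/scene1.png

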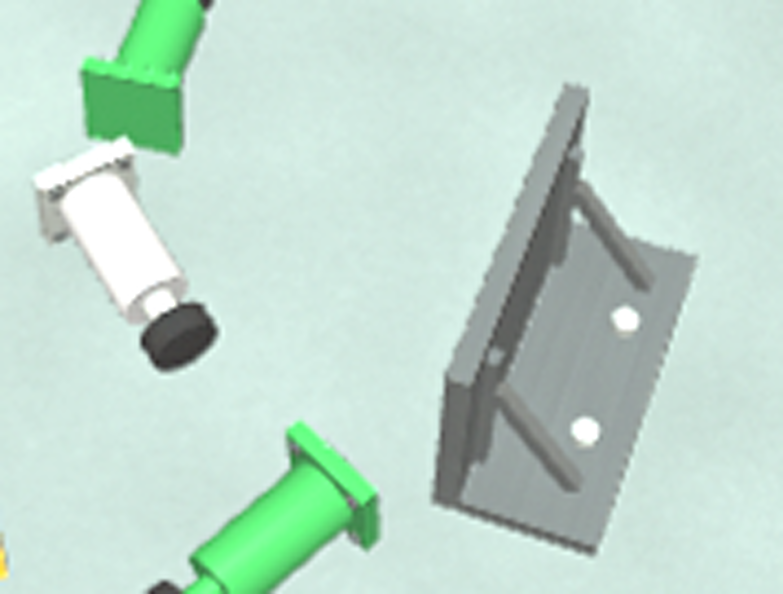

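```bash
cat > h.py <<'E'
import numpy as np, cv2
from scipy.spatial.transform import Rotation as R
from scipy.optimize import least_squares
from workcell import r
def cam(n):
    c=r.get_calibration(n)
    if n=="wrist":
        T=np.array(c["tool_from_camera"]); A=R.from_euler('xyz',r.read_eef_rot(),degrees=True).as_matrix()
        return c, A@T[:3,:3], A@T[:3,3]+np.array(r.read_position())
    return c, R.from_euler('xyz',c["attitude"],degrees=True).as_matrix(), np.array(c["origin"])
def proj(C,P):
    c,A,o=C; p=((np.atleast_2d(P)-o)@A)*[1,-1,-1]
    return cv2.projectPoints(p,np.zeros(3),np.zeros(3),c["intrinsics"],c["dist"])[0][:,0]
def ray(C,uv,z):
    c,A,o=C; n=cv2.undistortPoints(np.float64(uv).reshape(-1,1,2),c["intrinsics"],c["dist"])[:,0]
    d=np.c_[n[:,0],-n[:,1],-np.ones(len(n))]@A.T
    return o+d*((z-o[2])/d[:,2])[:,None]
def pose(p): # foot centre of lying post (x,y,yaw of z axis)
    a=np.deg2rad(4); z=np.array([np.cos(p[2])*np.cos(a),np.sin(p[2])*np.cos(a),-np.sin(a)])
    l=np.array([-np.sin(p[2]),np.cos(p[2]),0]); u=np.cross(z,l); return np.array([p[0],p[1],.038*np.cos(a)]),z,l,u
E
python3 - <<'E'
from h import *
T,S=cam("top"),cam("scene")
cv=lambda a,o:(np.float64(a)+.5)/4.4-.5+o
tu=cv([[178,97],[149,498],[201,135],[178,485]],[175,150]); su=cv([[567,84],[450,372],[433,502]],[190,120])
def bp(p):
    R2=np.array([[np.cos(p[2]),-np.sin(p[2])],[np.sin(p[2]),np.cos(p[2])]])
    # frame x ~ +y world => frame y ~ -x world
    f=lambda y,z:np.r_[p[:2]+R2@[0,y],z]
    return f
def res(p):
    f=bp(p)
    return np.r_[proj(T,[f(-.13,.165),f(.13,.165),f(-.13,0),f(.13,0)])-tu, proj(S,[f(.13,.165),f(-.13,.165),f(-.13,0)])-su].ravel()
s=least_squares(res,[.5,.2,np.pi/2],loss='soft_l1'); print("backstop",s.x,np.degrees(s.x[2]),s.fun.round(1))
tp=cv([[448,228],[494,175],[682,303],[605,387],[665,290],[590,372]],[175,150]); sp=cv([[36,180],[128,140],[42,199],[133,159]],[190,120])
def rp(p):
    o,z,l,u=pose(p)
    # l is left of the axis
    a=[o+.16*z+.027*l,o+.16*z-.027*l,o-.038*l+.038*u,o+.038*l+.038*u,o+.014*z-.038*l+.038*u,o+.014*z+.038*l+.038*u]
    b=[a[3],a[2],a[5],a[4]]
    return np.r_[proj(T,a)-tp,proj(S,[a[2],a[3],a[4],a[5]])-sp].ravel(), np.r_[proj(T,a)-tp,proj(S,b)-sp].ravel()
o=ray(T,cv([[643,345],[471,201]],[175,150]),.038)
d=o[1]-o[0]; p0=[*o[0][:2],np.arctan2(d[1],d[0])]
print(o)
for k in(0,1):
  for sgn in (0,):
    q=least_squares(lambda p:rp(p)[k],p0); print(k,q.cost,q.x,np.degrees(q.x[2]),q.fun.round(1))
for z,n in((.0,"pins etc"),):
    print(ray(T,np.float64([[600,308],[605,395],[202,297],[200,398],[440,235],[390,240],[500,440]])/1.5625,.03).round(3))
E
```

```text
backstop [0.56670683 0.14348766 1.53476828] 87.93574481725645 [-0.2 -0.3  0.1  0.5  0.1 -0.4 -0.  -0.   0.3 -1.1 -0.6  0.6  0.2 -0. ]
[[ 0.5438253  -0.18521415  0.038     ]
 [ 0.64512265 -0.06126283  0.038     ]]
0 8.570985119009515 [ 0.54397753 -0.18166289  0.85973303] 49.2590742034542 [-0.7 -0.4 -0.1 -0.9 -0.6 -0.7  0.7 -1.1 -0.2 -0.8  0.6 -0.8 -0.1 -0.7
  0.  -1.1  0.5 -1.9  0.9 -2.3]
1 1054.0650803693986 [ 0.54470809 -0.18261603  0.90040377] 51.58933613862851 [ -1.5   1.1  -1.3   0.2  -0.7  -1.3   1.4  -1.   -0.4  -1.2   1.2  -0.5
  20.4 -10.4 -21.1   8.8  21.2 -11.7 -20.1   7.6]
[[ 0.646 -0.39   0.03 ]
 [ 0.47  -0.396  0.03 ]
 [ 0.654  0.429  0.03 ]
 [ 0.449  0.421  0.03 ]
 [ 0.793 -0.06   0.03 ]
 [ 0.78   0.043  0.03 ]
 [ 0.378 -0.184  0.03 ]]
```

```bash
cat >> h.py <<'E'
G=-.0187
def tool(axis,a,lat):
    """tool pose axes for post axis (unit 3-vector, foot->head), lean a (deg): tool x = -axis*sin a + down-side*cos a"""
    dn=np.cross(axis,lat); a=np.deg2rad(a)
    return None
def tp(grip,d,y):
    d=np.float64(d)/np.linalg.norm(d); y=np.float64(y); y-=d*(d@y); y/=np.linalg.norm(y)
    M=np.c_[d,y,np.cross(d,y)]
    return np.float64(grip)-G*d, R.from_matrix(M).as_euler('xyz',degrees=True)
def hd(deg,tilt): # direction of heading deg, tilted 'tilt' deg below horizontal
    c,t=np.deg2rad(deg),np.deg2rad(tilt); return np.array([np.cos(c)*np.cos(t),np.sin(c)*np.cos(t),-np.sin(t)])
E
python3 - <<'E'
from h import *
bx=np.array([.5667,.1435]); n=hd(87.94,0)[:2]; t=np.array([n[1],-n[0]])
for psi in(87.94,-2.06):
  for a in (10,20,30,45,60,90):
    row=[]
    for off in(-.08,-.05,-.02,0,.03,.06):
      g=np.r_[bx-n*.045+t*off,.09]
      for s in(1,-1):
        d=hd(psi,a); y=s*np.r_[-np.sin(np.deg2rad(psi)),np.cos(np.deg2rad(psi)),0]
        q=r.inverse_kinematics(*tp(g,d,y)); row.append('ok' if q is not None else '--')
    print("final",psi,a,row)
f=np.array([.544,-.1817]);
for a in(0,10,20,30,45):
  row=[]
  for h in(.07,.085,.095):
    p=np.r_[f+h*hd(49.26,0)[:2],.033]; d=hd(49.26,90)*0; d=-np.sin(np.deg2rad(a))*hd(49.26,0)+np.cos(np.deg2rad(a))*np.array([0,0,-1])
    for s in(1,-1):
      y=s*np.r_[-np.sin(np.deg2rad(49.26)),np.cos(np.deg2rad(49.26)),0]
      q=r.inverse_kinematics(*tp(p,d,y)); row.append(None if q is None else np.round(q).astype(int).tolist())
  print("pick",a,row)
E
```

```text
final 87.94 10 ['ok', 'ok', 'ok', 'ok', 'ok', 'ok', 'ok', 'ok', 'ok', 'ok', 'ok', 'ok']
final 87.94 20 ['ok', 'ok', 'ok', 'ok', 'ok', 'ok', 'ok', 'ok', 'ok', 'ok', 'ok', 'ok']
final 87.94 30 ['ok', 'ok', 'ok', 'ok', 'ok', 'ok', 'ok', 'ok', 'ok', 'ok', 'ok', 'ok']
final 87.94 45 ['ok', 'ok', 'ok', 'ok', 'ok', 'ok', 'ok', 'ok', 'ok', 'ok', 'ok', 'ok']
final 87.94 60 ['ok', 'ok', 'ok', 'ok', 'ok', 'ok', 'ok', 'ok', 'ok', 'ok', 'ok', 'ok']
final 87.94 90 ['ok', 'ok', 'ok', 'ok', 'ok', 'ok', 'ok', 'ok', 'ok', 'ok', 'ok', 'ok']
final -2.06 10 ['--', '--', '--', '--', '--', '--', 'ok', 'ok', 'ok', 'ok', 'ok', 'ok']
final -2.06 20 ['--', '--', '--', '--', '--', '--', 'ok', 'ok', 'ok', 'ok', 'ok', 'ok']
final -2.06 30 ['--', '--', '--', '--', '--', '--', 'ok', 'ok', 'ok', 'ok', 'ok', 'ok']
final -2.06 45 ['--', '--', 'ok', 'ok', 'ok', 'ok', 'ok', 'ok', 'ok', 'ok', 'ok', 'ok']
final -2.06 60 ['ok', 'ok', 'ok', 'ok', 'ok', 'ok', 'ok', 'ok', 'ok', 'ok', 'ok', 'ok']
final -2.06 90 ['ok', 'ok', 'ok', 'ok', 'ok', 'ok', 'ok', 'ok', 'ok', 'ok', 'ok', 'ok']
pick 0 [[59, 60, -72, 103, 63, 68, 106], [28
[... 391 characters left out ...]
 70, 91, 99], [17, 41, -22, 97, 32, 63, -62], [46, 67, -72, 94, 70, 92, 99], [16, 42, -22, 95, 32, 64, -62], [45, 67, -72, 93, 70, 92, 98], [16, 42, -22, 94, 32, 65, -63]]
pick 30 [[42, 71, -72, 90, 74, 103, 97], [12, 45, -20, 92, 36, 73, -65], [41, 71, -72, 89, 74, 103, 97], [11, 46, -20, 90, 36, 74, -66], [40, 71, -72, 88, 74, 104, 97], [11, 46, -21, 89, 36, 75, -66]]
pick 45 [[31, 69, -60, 84, 69, 109, 98], [5, 52, -17, 85, 40, 87, -68], [29, 69, -60, 82, 69, 110, 98], [5, 53, -17, 83, 40, 88, -68], [28, 70, -60, 81, 69, 110, 98], [4, 53, -18, 82, 40, 89, -68]]<sys>:0: UserWarning: Gimbal lock detected. Setting third angle to zero since it is not possible to uniquely determine all angles.
```

```bash
cat >> h.py <<'E'
PSI=87.94; BX=np.array([.5667,.1435]); N=hd(PSI,0); A=15; H=.085; DEEP=.004
def held(grip,yaw,dip):
    """tool pose holding the post at grip, axis heading yaw, dipping dip deg (-90 = upright)"""
    z=hd(yaw,dip); lat=np.r_[-np.sin(np.deg2rad(yaw)),np.cos(np.deg2rad(yaw)),0]
    dn=-np.cross(z,lat); a=np.deg2rad(A); d=-np.sin(a)*z+np.cos(a)*dn
    p,e=tp(np.float64(grip)+DEEP*d,d,-lat); return p,e,d
E
python3 - <<'E'
from h import *
o,z,l,u=pose([.544,-.1817,np.deg2rad(49.26)])
g=o+H*z; p,e,d=held(g,49.26,4); print(g,p,d)
r.open_gripper()
r.goto(p-.13*d+[0,0,.03],e)
r.move_linear(p-.05*d,e)
C=cam("wrist"); im=r.grab_frame("wrist").copy()
for k in(0,.014,.085,.115,.16): 
    for s in(-.027,.027):
        x=proj(C,o+k*z+s*l)[0]; cv2.circle(im,tuple(int(v) for v in x),3,(255,0,0),1)
cv2.imwrite("pics/w1.png",im[:,:,::-1]); print(r.read_clock(),r.read_wrist_force(),r.read_q())
E
```

```text
[ 0.59933821 -0.11745418  0.03197813] [ 0.59451503 -0.12305372  0.01051486] [-0.21247474 -0.24667612 -0.94551858]
3.8083 [ 0.29032643 -0.94707188  0.42970559] [ 20.10983441  39.73400853 -28.58878034  93.4180692   33.43972673
  69.0693538  -62.86850164]
```

View pics/w1.png

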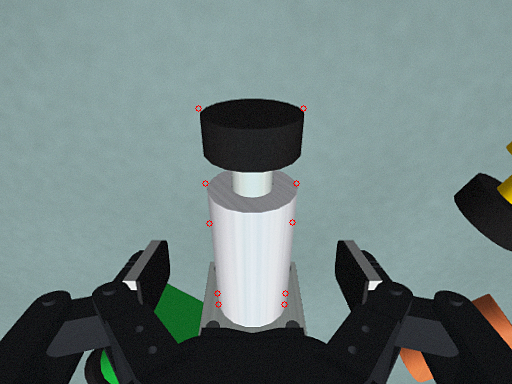

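The overlay agrees with the post: the rim is seen at columns 200–304 against a predicted 198–303, so the post sits centred between the fingers. Next I grip and swing it.

```bash
python3 - <<'E'
from h import *
o,z,l,u=pose([.544,-.1817,np.deg2rad(49.26)])
g=o+H*z; p,e,d=held(g,49.26,4)
r.move_linear(p,e,speed=.08)
print("f",r.read_wrist_force())
r.gripper_close(grasp_force=90); print("gap",r.read_finger_gap())
r.move_linear(p+[0,0,.10],None,speed=.12)
G2=np.r_[(BX-N[:2]*.13),.16]
for k,(yaw,dip) in enumerate([(70,-15),(87.94,-35),(87.94,-65),(87.94,-90)]):
    gg=g+[0,0,.12]; gg=gg+(G2-gg)*(k+1)/4
    p2,e2,_=held(gg,yaw,dip)
    q=r.inverse_kinematics(p2,e2); print(np.round(q)); r.goto(p2,e2)
print(r.read_finger_gap(),r.read_wrist_force(),r.read_clock())
C=cam("wrist")
a=r.grab_frame("scene")[100:292,170:426]; b=r.grab_frame("wrist")
im=np.hstack([cv2.resize(a,(512,384)),b]); cv2.imwrite("pics/s2.png",cv2.resize(im,(800,300))[:,:,::-1])
E
```

```text
f [0.97379148 0.09864658 0.24775087]
gap 0.05203788083296159
[ 37.  28. -41. 102.  22.  57. -32.]
[ 52.  34. -52. 102.   7.  56.  -1.]
[ 64.  49. -59. 102. -10.  59.  16.]
[ 69.  66. -63. 101. -19.  63.  25.]
0.05180142386174849 [ 0.35697199  0.13217379 -4.93735795] 7.9<stdin>:11: UserWarning: Gimbal lock detected. Setting third angle to zero since it is not possible to uniquely determine all angles.
```

View pics/s2.png

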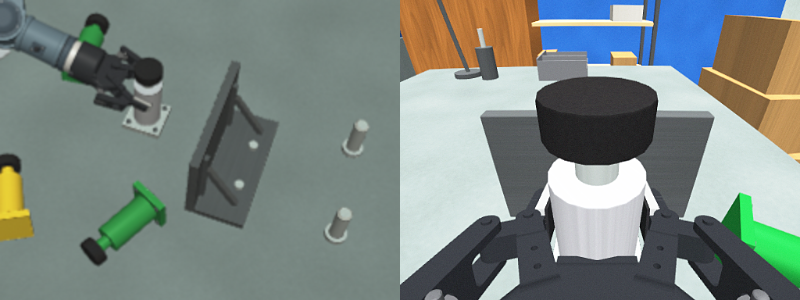

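```bash
python3 - <<'E'
from h import *
p,e,d=held(np.r_[BX-N[:2]*.060,.105],PSI,-90)
r.move_linear(p,e,speed=.1); f0=np.array(r.read_wrist_force()); print(f0)
for k in range(25):
    p=p-[0,0,.0015]; r.move_linear(p,None,speed=.02); f=np.array(r.read_wrist_force())-f0
    if f[2]>3: break
print("down",k,p[2]-held(np.r_[BX,0],PSI,-90)[0][2],f)
p=p+[0,0,.0005]; r.move_linear(p,None,speed=.02); f0=np.array(r.read_wrist_force())
for k in range(20):
    p=p+.0015*N; r.move_linear(p,None,speed=.03); f=np.array(r.read_wrist_force())-f0
    if f@N<-6: break
print("wall",k,(p-np.r_[BX,0])@N,f, r.read_position()-p)
r.move_linear(p-.0005*N,None,speed=.02)
r.open_gripper(); r.hold(.3); print(r.read_wrist_force(),r.read_clock())
r.move_linear(p-.15*d,None,speed=.12)
C=cam("wrist")
a=r.grab_frame("scene")[110:254,220:412]; b=r.grab_frame("top")[140:284,170:362]
im=np.hstack([cv2.resize(x,(400,300),interpolation=cv2.INTER_CUBIC) for x in(a,b)]); w=cv2.resize(r.grab_frame("wrist"),(400,300))
im=np.vstack([im,np.hstack([w,w*0])]);cv2.imwrite("pics/s3.png",im[:,:,::-1]); print(r.read_clock())
E
```

```text
[-0.09059921  0.40363766 -6.5382156 ]
down 12 0.08549999999999998 [-0.34355796 -4.30274944  7.98938167]
wall 15 -0.014073483743238205 [-0.75449447 -8.25056129  5.58790947] [ 0.0021326  -0.00229235  0.00198477]
[-1.6700274  -0.04015025 -0.31511991] 17.525
19.075
```

View pics/s3.png

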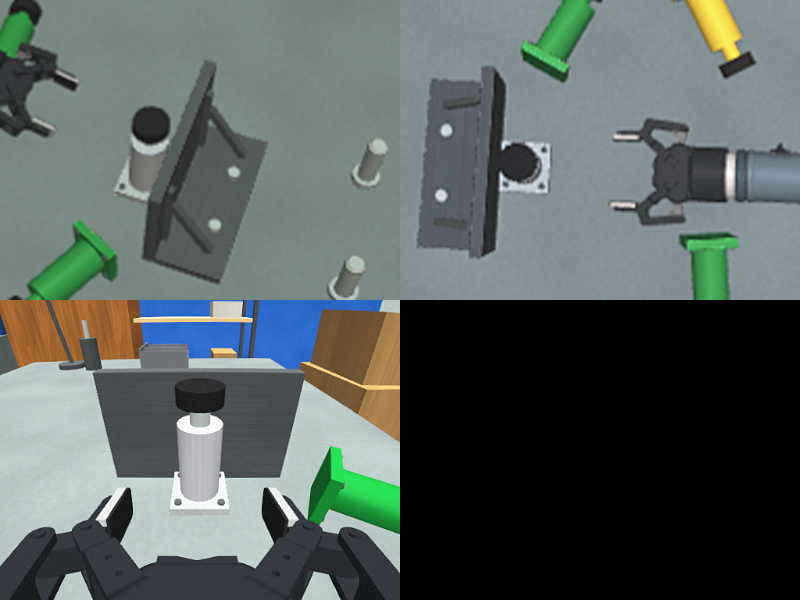

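```bash
python3 - <<'E'
from h import *
T=cam("top")
uv=np.float64([[551,142],[549,194]]); uv=(uv-[400,0]+.5)*.48-.5+[170,140]
P=ray(T,uv,.014); print("foot rear corners, backstop x:",(P[:,:2]-BX)@N[:2],P.round(4))
c=(np.float64([[520,162]])-[400,0]+.5)*.48-.5+[170,140]; B=ray(T,c,.16)[0]
print("bumper top",B,(B[:2]-BX)@N[:2], "expected", BX-.038*N[:2])
print("yaw edge",np.degrees(np.arctan2(*(P[0]-P[1])[[1,0]])))
E
```

```text
foot rear corners, backstop x: [-0.07803905 -0.07965817] [[0.6046 0.064  0.014 ]
 [0.5245 0.0653 0.014 ]]
bumper top [0.5655204  0.09967081 0.16      ] -0.04384326774938321 expected [0.56533405 0.10552456]
yaw edge -0.9020944702172018
```

```bash
python3 - <<'E'
from h import *
r.gripper_close(grasp_force=40)
d=hd(PSI,30); y=-np.array([-N[1],N[0],0])
t=np.r_[BX-.038*N[:2],0]
tip=lambda b,z:(tp(np.r_[BX-b*N[:2],z]+G*d,d,y))
p,e=tip(.105,.036); r.goto(p,e); f0=np.array(r.read_wrist_force())
for k in range(30):
    p=p+.0015*N; r.move_linear(p,None,speed=.03); f=np.array(r.read_wrist_force())-f0
    if f@N<-4.5: break
print("nudge",k,"tip at",(r.read_position()-np.r_[BX,0])@N,f)
r.move_linear(p-.06*N+[0,0,.03],None,speed=.12)
# over the head
dn=np.array([0,0,-1.]); p,e=tp(np.r_[BX-.038*N[:2],.30]-[0,0,G],dn,y)
r.move_linear(r.read_position()+np.array([0,0,.17]),None,speed=.2)
q=r.inverse_kinematics(p,e); print(np.round(q)); r.goto(p,e)
print(r.read_position(),r.read_clock())
C=cam("wrist"); im=r.grab_frame("wrist").copy(); b=r.grab_frame("top")[140:284,170:362]
b=cv2.resize(b,(512,384),interpolation=cv2.INTER_CUBIC)
cv2.imwrite("pics/s4.png",cv2.resize(np.hstack([b,im]),(800,300))[:,:,::-1])
E
```

```text
nudge 24 tip at -0.06976899929832135 [-2.62212294 -8.10536564  4.81674061]
[ 43.  29. -75.  95.  28.  79. -39.]
[0.56505569 0.10314132 0.29782766] 29.1917<sys>:0: UserWarning: Gimbal lock detected. Setting third angle to zero since it is not possible to uniquely determine all angles.
```

View pics/s4.png

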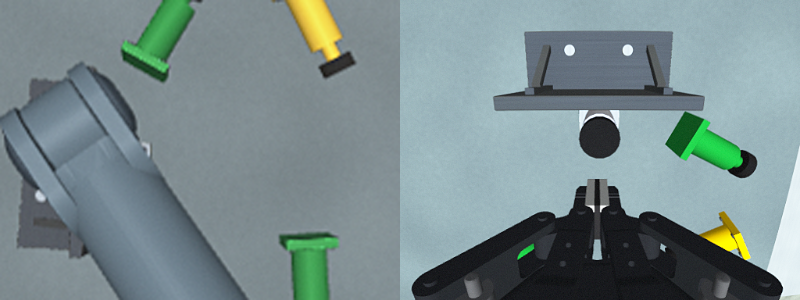

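```bash
python3 - <<'E'
from h import *
C=cam("wrist"); im=r.grab_frame("wrist")
m=(im.max(2)<60).astype(np.uint8); m[225:]=0; m[:, :225]=0; m[:,290:]=0; m[:143]=0
n,_,st,ce=cv2.connectedComponentsWithStats(m); i=1+st[1:,4].argmax(); print(st[i],ce[i])
B=ray(C,[ce[i]],.157)[0]; print("head",B,"backstop x",(B[:2]-BX)@N[:2])
p=np.array(r.read_position())
t=np.r_[BX-.0385*N[:2],0]; t[0]=(B[0]+t[0])/2
bias=np.array([t[0]-p[0]+0, t[1]-p[1],0]); print("bias",bias)
cmd=np.r_[BX-.038*N[:2],.30]; cmd[:2]+=bias[:2]*.8
q=cmd.copy(); q[2]=.178; r.move_linear(q,None,speed=.12); f0=np.array(r.read_wrist_force())
top=None
while q[2]>.128:
    q[2]-=.0012; r.move_linear(q,None,speed=.04); f=np.array(r.read_wrist_force())-f0; z=r.read_position()[2]
    if f[2]>2 and top is None: top=z; print("contact",z,f)
    if f[2]>19: break
print("stop",z,f,r.read_position())
r.hold(.4); print(r.read_position(),np.array(r.read_wrist_force())-f0)
q[2]=.18; r.move_linear(q,None,speed=.06); q[2]=.30; r.move_linear(q,None,speed=.15); print(r.read_clock(),np.array(r.read_wrist_force())-f0)
cv2.imwrite("pics/s5w.png",r.grab_frame("wrist")[:,:,::-1])
E
```

```text
[ 229  147   52   54 2184] [254.71520147 173.5018315 ]
head [0.56795012 0.10540657 0.157     ] backstop x -0.03802387019935788
bias [0.00106655 0.00395368 0.        ]
contact 0.15980661095637025 [-1.95052292 -0.31730874  4.99469017]
stop 0.14509996170917533 [-6.70681462 -3.86792025 20.42547612] [0.56690951 0.10911691 0.14509996]
[0.56692956 0.10911404 0.14510511] [-5.99200945 -3.45115077 20.26746709]
40.4083 [ 0.16493005 -0.48370083 -0.0722586 ]
```

Contact came at z = 0.1598 m, and the head stopped at 0.1451 m with 20 N, so it reached the stop. I'll clear the arm and check.

```bash
python3 - <<'E'
from h import *
p=np.array(r.read_position()); r.move_linear(p+[-.05,-.28,.0],None,speed=.25)
a=r.grab_frame("scene")[90:282,110:366]; b=r.grab_frame("top")[140:284,170:362]
im=np.hstack([cv2.resize(x,(400,300),interpolation=cv2.INTER_CUBIC) for x in(a,b)])
cv2.imwrite("pics/s6.png",im[:,:,::-1]); print(r.read_clock(),r.read_wrist_force())
E
```

```text
41.85 [-0.28642649 -0.53260945 -0.75578183]
```

View pics/s6.png

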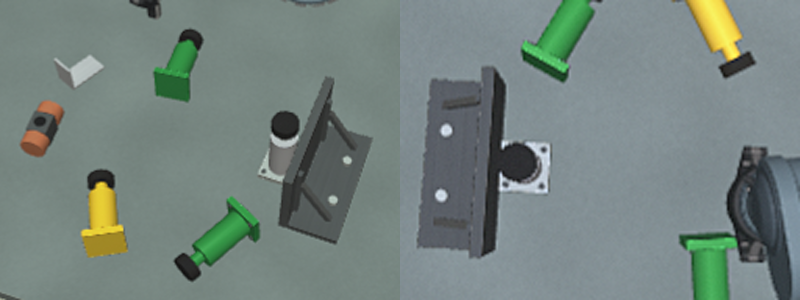

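The post stands square to the wall (head at (520,160) and foot edge at x≈550 in the top crop). The coupon and hammer head show no visible shift, and the arm is clear.

```bash
python3 -c "
from workcell import r
r.hold(.3); r.finish_job()"
```

```text
the job is handed in; nothing more can be done
```

The post is standing on its foot against the backstop, its bumper head has been pushed down to the stop and released, and I've handed the job in. I gripped the barrel from above, turned the post upright in the air, set it down and slid it to the wall. Then I let go, nudged the base and pressed the head with the shut fingers.

**Checks that agree:**
- **Standing:** the wrist camera put the head 38 mm from the wall face, which matches the foot touching it. I took this before the press. The foot was parallel to within about 3° before the nudge, and the last picture shows the post upright and square.
- **Press:** contact came at z = 0.160 m and the stop at 0.145 m, about 15 mm of travel. The wrist read about 20 N upward (about 21 N in all), held for 0.4 s. That is above the 12 N the spring needs, but well under the 60 N limit.
- **Clear of the scene:** the arm is away with wrist force near zero, after about 42 s of the 69 s allowed. The coupon and hammer head look unmoved.

**Less certain:**
- **Gap to the wall:** before the nudge, the top camera suggested 2–4 mm from the foot's rear edge and about 6 mm from the head. That is still within the 9 mm limit, and I didn't measure it again after the press.
- **Head back up:** I judged this only from the last picture.
- **Die pins:** they weren't in the last picture, but the arm never went near them.

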